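# Weigh a parcel on a hook scale and post it to the outgoing tray

### The job

Weigh the parcel that has the blue carry handle: take the orange hook scale off its stand, hook it under the parcel's handle and lift until the parcel hangs clear of the desk on the scale alone, and hold it still there for about two seconds so that the reading settles. Then set the parcel down gently, without dropping it, flat and upright on the felt inside the rim of the outgoing tray, unhook it, and hang the scale back on its stand in both notches. Last of all, slide the tray's flush black slider all the way to its other end, so that it shows only green, and leave the other things on the desk where they are.

Things in the scene. Friction and masses are not known exactly. Their poses are not given: they have to be found in the camera images.
- scale: loose orange hook scale, 0.22 kg, hanging on its stand. Origin: middle of its cross handle; own z up, y along the handle, x the way the hook opens. Grip: black bar 20 (x) x 62 (y) x 18 mm (z), taken from above across x; steel ends, 14 mm thick, reach y = +-62 mm. Under it a neck 12 x 30 mm, then from z = -27 to -99 mm the orange body 24 x 52 mm
- hook_seat (a point): on the scale's steel hook: where the centre of a hooked 10 mm bar rests, 166 mm below the scale's origin plus the spring's extension. The hook is a J-shaped plate, 24 mm wide along own y, 5 mm thick: back at x = -17 mm, V trough at x = 0, front lip at x = +17 mm. From this seat: top of lip +15 mm, roof of the mouth +51 mm, lowest point -14 mm
- scale_hook (a joint): extension of the scale's spring in m, 0 (no load) to 0.045; 200 N/m, so 5 mm for each newton (2 mm for the empty hook). A red pointer on the orange body shows it
- parcel: small cardboard parcel, loose, 90 mm (own x) by 120 mm (own y) by 55 mm tall, with a rigid blue carry handle standing on top; origin at the centre of its underside. Mass unknown, between 0.33 and 0.69 kg, so the spring extends by 18 to 36 mm under it
- parcel_bar (a point): middle of the grip bar of the parcel's blue carry handle, 113 mm above the parcel's underside: round bar of 10 mm diameter along the parcel's own y, with 64 mm free between its two uprights and 49 mm free between its underside and the 4 mm blue plate on top of the box. Hook it from either side
- stand_cradle (a point): where the scale's origin is while it hangs on the fixed stand, 215 mm above the desk, midway between two dark posts (12 mm square, 96 mm apart along own y). Their tops are V-notches reaching 7 mm above this point, 37 mm wide there along x, for the handle's round ends. Between the posts it is open along +-x. Foot 110 x 150 x 12 mm. The scale starts with the stand's axes
- tray_in (a point): centre of the grey felt floor of the fixed wooden outgoing tray, 8 mm above the desk; floor 140 mm (own x) by 164 mm (own y), with a rim 7 mm thick and 14 mm high above the floor. On its -x side, outside the rim, is a strip 58 mm wide with the flush slider
- flag (a joint): position of the flush slider in m along the tray's own +y: 0 to 0.078; it starts near 0 (its far end uncovers red) and at 0.078 it shows green. It slides stiffly (about 1.2 N) and stays where left
- flag_top (a point): centre of the top of the flush slider, a black rubber plate 45 mm (own x) by 78 mm (own y) without a handle, lying level with the wooden edges around it, its top 16 mm above the desk; it moves with the slider; own y is the sliding direction
- plain_box: bystander: larger plain cardboard box without a handle, 120 x 160 x 85 mm; origin at the centre of its underside
- mug: bystander: white mug, 80 mm wide, 90 mm tall; origin at the centre of its underside
- stapler: bystander: black and white stapler, 130 x 34 x 37 mm; origin at the centre of its underside
- notebook: bystander: closed black notepad, 80 x 110 x 14 mm; origin at the centre of its underside
- pen_pot: bystander: dark metal pen pot, 74 mm wide, 100 mm tall; origin at the centre of its underside
- succulent: bystander: small green plant in a white pot, 80 mm wide, about 105 mm tall; origin at the centre of its underside
- tape_roll: bystander: small roll of clear tape lying flat, 48 mm wide, 26 mm high; origin at the centre of its underside
Not all that is in view belongs to the job. What is shaped like the part that bears stand_cradle but red is not meant. What is shaped like the parcel but purple is not meant.

How it is judged:
By the outcome, as a careful person would: the job done as asked, in the order asked, and still so for the second after the job is handed in, with the robot touching nothing.
It also fails if it takes over 72 s, if anything falls off the work surface, if the arm or the gripper's body presses on something with over 40 N, if the wrist force passes 120 N, or if a joint passes its speed limit or range.

### The arm

A 6-joint arm with a two-finger parallel gripper is mounted at the origin on the work surface. World frame = base frame: x ahead of the robot, y to its left, z up, the work surface at z = 0. Lengths are in m, angles in rad, forces in N, time in s.
With the tool pointing down it reaches from about 0.35 to 0.725 m from the base axis. Payload 6 kg.
Tool frame: the origin (TCP) lies midway between the tips of the shut fingers; the grasp point (between the pads) lies 19 mm behind it; z points along the fingers, y is the line along which they close (so a half turn about z gives the same grasp; the last joint's range is limited). The gripper opens to 85 mm and grips with 20 to 120 N. Pads are 22 mm wide; open, the fingers measure 114 mm over their backs; the gripper's body (76 mm by 85 mm) begins 54 mm behind the grasp point. The pads swing forward as they close: fully open they stand 13 mm farther back than shut.
Start: joints at [-0.821, 0.04, 0.085, 0, -1.615, -0.334], TCP at [0.242, -0.549, 0.231] pointing down, gripper open.
Joint ranges: [-2.56, 2.56], [-1.29, 2.01], [-1.08, 1.49], [-3.29, 1.98], [-2.81, -0.18], [-2.99, 2.99]. Speed limits (rad/s): [2.57, 2.57, 3.01, 3.14, 3.14, 3.14].

### API

Orientations are given as a rotation vector (axis times angle).
In Python, from workcell import manip gives the robot as it stands.
- The arm moves only by the tool servo_tool, never from a script. Its argument "deltas" is text: rows parted by semicolons, each of 7 numbers parted by spaces: the shift along the tool's x, y, z in cm, then the turn, a rotation vector about the tool's x, y, z in rad, then the closure in counts, from 0 (fully open) to 255 (shut). A call has 1 to 8 rows; each row shifts and turns the commanded pose from where the row before left it, along the tool's axes as they then stand; what a row does not reach is not made up. A row lasts 1/12 s, in which the tool goes at most 41.7 mm and 7.16 degrees, less where a joint would pass 70% of its speed; a pose out of reach is approached as far as the arm can. A call is refused whole if a number of a shift passes 4.17 or a number of a turn 0.125, either way. A call with a gripper value outside its range is refused whole. The fingers move at their own pace and stop on an object; "force" is the grip in N (left out, the last holds). Time passes only in rows, so rows that do not move let the fingers close. It gives the time, the measured TCP pose, the force, the opening and the grip force at its end, in the units of the state.
- manip.read_state(): the state, without advancing time (a new reading comes with each control period).
- manip.snapshot(name): name is "side" or "top"; returns (picture, depth): 420x560x3 uint8, red, green, blue; 420x560 float32, m along the optical axis (not along the pixel's ray), 0 where there is no reading.
- manip.camera_info(name): a dict with "fx", "fy", "cx", "cy" (pixels), "xyz" and "attitude" of the camera in the world. Camera axes: x right, y up, looking along -z (the intrinsics and any distortion apply to the point x, -y, -z); pixel columns grow to the right and rows downward; lengths in m; the calibration is good to about 2 mm. A picture is of the moment at which its call begins. camera_info takes no time and is no camera call.
- manip.sign_off(): hands the job in; it is judged then, once.
Trained networks look in the newest picture that a camera, given by its name, has taken for a name from the list of things; names that differ only in an ending like _2 or _b are one class to them, and where a whole thing is asked for, a point or a joint stands for the part that bears it (a point fixed in the world has none). Each returns a list of dicts, best first, with "confidence" (0 to 1); they miss things now and then, are a little off and sometimes report something else, mostly with a low value. They report only what shows in the picture. A call takes as long as a camera call. They do not tell look-alikes from the thing itself.
- manip.silhouettes(camera, name): "region" (420x560 bool, what is visible of it) and "centre" ([column, row] in pixels, amid what is visible of it).
The state is a dict: "clock": time; "joints": joint angles; "joint_velocities": joint speeds; "joint_torque": joint torques, N m; "eef_pos": TCP position; "tcp_rot": TCP orientation; "contact_force": force on the tool from outside, world axes, zero at the start; "wrist_torque": the same for the moment, N m; "gripper_width": finger opening in m; "grasp_force": force on a finger pad.
Only numpy, scipy, OpenCV 4.12 (cv2) and the standard library are available. Lean on these libraries where they do the work, as an engineer would, in place of code of your own. Each camera call takes 0.05 s, during which the arm holds its last target. There are 200 camera calls.

## Working session

There is one attempt and no reset: what is moved stays moved. The work goes in short steps, Python scripts to look and compute and a tool call to move; the robot and the scene stay as the last step left them, time stands still between calls to the robot, and variables do not carry over. Pictures are saved under pics/ and viewed, at most 10 in all, crops included, and the job is handed in when it is done.

Besides the shell and the picture viewer there is one more tool, called after "Call:" by a JSON object that holds its "api" and its "payload". servo_tool: Moves the arm, as the interface text tells. Its arguments: {"type":"object","properties":{"deltas":{"type":"string"},"force":{"type":"number"}},"required":["deltas"]}

```bash
mkdir -p pics
cat > h.py <<'E'
import numpy as np, cv2
from scipy.spatial.transform import Rotation as R
from workcell import manip
def cam(n):
    i=manip.camera_info(n); return i
def rot(i):
    a=np.array(i['attitude'],float)
    return a if a.shape==(3,3) else (R.from_rotvec(a).as_matrix() if a.size==3 else R.from_quat(a).as_matrix())
def cloud(n,d):
    i=cam(n); v,u=np.mgrid[0:d.shape[0],0:d.shape[1]]
    p=np.stack([(u-i['cx'])/i['fx']*d,-(v-i['cy'])/i['fy']*d,-d],-1)
    return p@rot(i).T+np.array(i['xyz'])
def save(n,name):
    p,d=manip.snapshot(n); cv2.imwrite('pics/'+name,p[:,:,::-1]); np.savez('pics/'+name[:-4],p=p,d=d); return p,d
E
python3 - <<'E'
from h import *
for n in('side','top'):
    print(cam(n)); save(n,n+'0.png')
s=manip.read_state(); print({k:np.round(v,3) for k,v in s.items()})
E
```

```text
{'fx': 437.10804047550573, 'fy': 437.10804047550573, 'cx': 281.89023761528017, 'cy': 204.30846618147916, 'xyz': array([0.43117535, 0.79768202, 0.68132625]), 'attitude': array([ 0.09863695, -1.46120916, -2.69550516])}
{'fx': 417.0099408718612, 'fy': 417.0099408718612, 'cx': 282.26158592094725, 'cy': 208.05713511500176, 'xyz': array([0.43944732, 0.00247382, 1.21270686]), 'attitude': array([ 0.0498393 , -0.06564973, -1.57446335])}
{'clock': np.float64(0.1), 'joints': array([-0.821,  0.041,  0.084, -0.   , -1.615, -0.334]), 'joint_velocities': array([-0.001,  0.001,  0.001,  0.002, -0.   , -0.002]), 'joint_torque': array([-5.0000e-03, -3.6934e+01,  3.4828e+01,  6.9520e+00, -5.0000e-03,
        0.0000e+00]), 'eef_pos': array([ 0.242, -0.549,  0.23 ]), 'tcp_rot': array([ 6.480e-01, -3.074e+00, -2.000e-03]), 'contact_force': array([-0.726, -0.019,  0.133]), 'wrist_torque': array([-0.02 ,  0.007,  0.041]), 'grasp_force': np.float64(0.0), 'gripper_width': np.float64(0.085)}
```

View pics/top0.png

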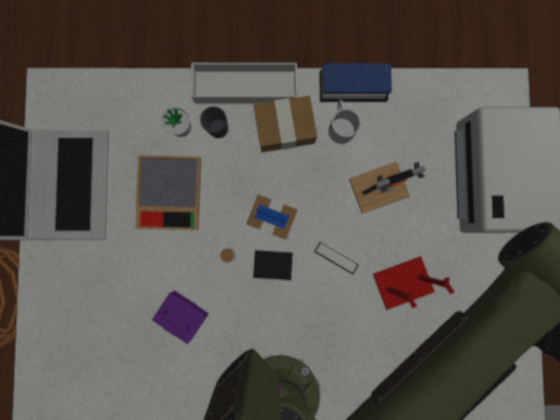

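View pics/side0.png

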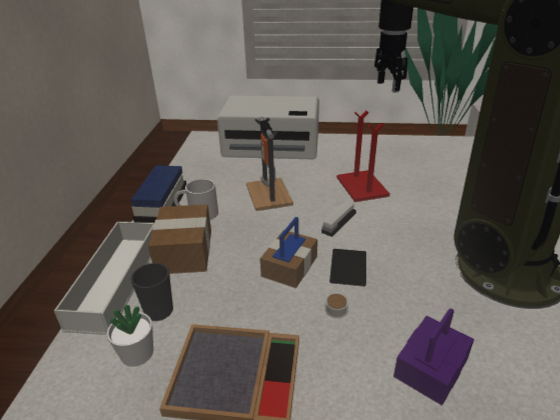

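Scale on the wooden stand: top (393,185), side (268,160). The red stand at top (408,283) is the look-alike. Parcel with the blue handle: top (272,216), side (290,255). The purple one at top (180,317) is not meant. Tray: top (168,192), black slider (178,220), with red to its left and so toward +y.

Run:
```python
from h import *
def ld(n): z=np.load(f'pics/{n}0.npz'); return z['p'],z['d'],cloud(n,z['d'])
D={n:ld(n) for n in('top','side')}
def rect(P,t):
    c,s,a=cv2.minAreaRect((P[:,:2]*1000).astype(np.float32)); print(t,len(P),'c',np.round(c,1),'size',np.round(s,1),'ang',round(a,1),'z',np.round(np.percentile(P[:,2],[5,50,95])*1000,1))
# regions in world
tp,td,tc=D['top']; print('scale px',tc[187,383],'parcel',tc[216,272],'tray',tc[180,168],'slider',tc[220,178],'desk',tc[330,320])
for n,(p,d,c) in D.items():
    hsv=cv2.cvtColor(p,cv2.COLOR_RGB2HSV); ok=d>0
    def reg(x0,x1,y0,y1,z0,z1): return ok&(c[...,0]>x0)&(c[...,0]<x1)&(c[...,1]>y0)&(c[...,1]<y1)&(c[...,2]>z0)&(c[...,2]<z1)
    print(n)
    g=tc[187,383]
    rect(c[reg(.40,.62,-.48,-.2,.005,.03)],'foot')
    for z0,z1 in((.17,.2),(.2,.206),(.206,.23)): 
        m=reg(.40,.62,-.48,-.15,z0,z1)
        if m.sum()>5: rect(c[m],f'stand {z0}')
    blue=(hsv[...,0]>100)&(hsv[...,0]<125)&(hsv[...,1]>120)
    m=reg(.3,.55,-.05,.15,.09,.14)&blue; rect(c[m],'bar')
    m=reg(.3,.55,-.05,.15,.04,.065); rect(c[m],'boxtop')
    m=reg(.3,.65,.15,.45,.004,.04); rect(c[m],'tray')
    m=reg(.3,.65,.15,.45,.004,.04)&(hsv[...,2]<25); rect(c[m],'dark')
    m=reg(.3,.65,.15,.45,.004,.04)&(hsv[...,1]<60)&(hsv[...,2]>25); rect(c[m],'felt')
    m=reg(.3,.65,.15,.45,.004,.04)&((hsv[...,0]<4)|(hsv[...,0]>176))&(hsv[...,1]>180); rect(c[m],'red')
for n,nm in(('top','scale'),('side','scale'),('top','flag'),('top','parcel'),('side','parcel')):
    for r in manip.silhouettes(n,nm)[:3]:
        P=D[n][2][r['region']&(D[n][1]>0)]; print(n,nm,round(r['confidence'],2),np.round(r['centre'])); rect(P,nm)
def crop(n,x,y,w,h): return cv2.resize(D[n][0][y:y+h,x:x+w,::-1],(400,300),interpolation=cv2.INTER_CUBIC)
cv2.imwrite('pics/crop0.png',np.vstack([np.hstack([crop('top',340,150,100,75),crop('top',230,185,100,75)]),np.hstack([crop('side',215,105,140,105),crop('top',120,150,100,75)])]))
```

```text
scale px [ 0.56288164 -0.25124861  0.21469204] parcel [0.49903412 0.0182903  0.12085986] tray [0.6109153  0.32107741 0.00959514] slider [0.494581   0.2898084  0.01284205] desk [ 0.17866769 -0.11619999 -0.00110082]
top
foot 1275 c [ 511.1 -340.8] size [219.7 275.6] ang 0.6 z [ 5.7 11.8 16.1]
stand 0.17 51 c [ 585.7 -288.7] size [27.9 99. ] ang 18.2 z [171.5 184.1 188.9]
stand 0.206 495 c [ 585.9 -292.9] size [ 39.6 124.4] ang 18.1 z [213.6 221.7 226.3]
bar 116 c [500.1  19.3] size [80.7  9.8] ang 68.4 z [112.7 117.4 120.6]
boxtop 1231 c [500.4  19.9] size [119.9  91.3] ang 68.5 z [52.  56.2 61.4]
tray 4468 c [475.1 299.7] size [350.3 298.8] ang 0.2 z [ 4.6  9.7 23.1]
dark 196 c [497.4 293.4] size [66.8 34.9] ang 90.0 z [13.2 16.5 19.9]
felt 2795 c [475.1 299.9] size [350.  298.9] ang 0.1 z [ 4.4  8.2 15.2]
red 303 c [498.2 365. ] size [65.4 40.5] ang 88.9 z [ 5.4  9.3 12.9]
side
foot 707 c [ 589.8 -290.3] size [108.3 153.4] ang 19.2 z [ 8.1 12.  15. ]
stand 0.17 135 c [ 595.  -286.8] size [ 15.5 109.7] ang 24.0 z [172.2 184.2 196.4]
stand 0.2 9 c [ 573.6 -241.4] size [ 5.2 15.1] ang 8
[... 350 characters left out ...]
 call last):
  File "<stdin>", line 21, in <module>
  File "<stdin>", line 5, in rect
    return _quantile_unchecked(
        a, q, axis, out, overwrite_input, method, keepdims, weights)
    return _ureduce(a,
                    func=_quantile_ureduce_func,
    ...<5 lines>...
                    overwrite_input=overwrite_input,
                    method=method)
    r = func(a, **kwargs)
    result = _quantile(arr,
                       quantiles=q,
    ...<2 lines>...
                       out=out,
                       weights=wgt)
    slices_having_nans = np.isnan(arr[-1, ...])
                                  ~~~^^^^^^^^^
IndexError: index -1 is out of bounds for axis 0 with size 0
```

Run:
```python
from h import *
def ld(n): z=np.load(f'pics/{n}0.npz'); return z['p'],z['d'],cloud(n,z['d'])
D={n:ld(n) for n in('top','side')}
def rect(P,t):
    if len(P)<5: print(t,'few');return
    c,s,a=cv2.minAreaRect((P[:,:2]*1000).astype(np.float32)); print(t,len(P),'c',np.round(c,1),'size',np.round(s,1),'ang',round(a,1),'z',np.round(np.percentile(P[:,2],[5,50,95])*1000,1))
for n,(p,d,c) in D.items():
    hsv=cv2.cvtColor(p,cv2.COLOR_RGB2HSV); ok=d>0
    def reg(x0,x1,y0,y1,z0,z1): return ok&(c[...,0]>x0)&(c[...,0]<x1)&(c[...,1]>y0)&(c[...,1]<y1)&(c[...,2]>z0)&(c[...,2]<z1)
    def big(m): 
        m=cv2.morphologyEx(m.astype(np.uint8),cv2.MORPH_OPEN,np.ones((2,2))); k,l,s,_=cv2.connectedComponentsWithStats(m); return l==1+np.argmax(s[1:,4]) if k>1 else m>0
    T=reg(.43,.72,.2,.44,-.005,.04); print(n)
    print('felt hsv',hsv[T][::900].tolist()) if n=='side' else 0
    wood=T&(hsv[...,1]>70)&(hsv[...,0]>5)&(hsv[...,0]<25)&(hsv[...,2]>50); rect(c[big(wood)],'wood')
    rect(c[big(T&(hsv[...,1]<60)&(c[...,2]<.014)&(hsv[...,2]<110))],'felt')
    rect(c[big(T&(hsv[...,2]<40)&(c[...,0]<.54))],'dark')
    rect(c[big(T&((hsv[...,0]<5)|(hsv[...,0]>175))&(hsv[...,1]>150))],'red')
    rect(c[big(T&(hsv[...,0]>50)&(hsv[...,0]<75)&(hsv[...,1]>120))],'green')
    o=(hsv[...,0]<13)&(hsv[...,1]>150)&reg(.5,.68,-.38,-.2,.03,.21); rect(c[o],'orange')
    s=reg(.53,.65,-.35,-.23,.03,.1)&(c[...,2]>.03); rect(c[s],'hook?')
    # project hook pts on stand frame
    P=c[s][:,:2]-np.array([.5885,-.2923]); a=np.radians(18.8); 
    q=np.c_[P@[np.cos(a),np.sin(a)],P@[-np.sin(a),np.cos(a)],c[s][:,2]]; q=q[abs(q[:,1])<.03]; print(np.round(q[::max(1,len(q)//15)]*1000).tolist())
def crop(n,x,y,w,h): return cv2.resize(D[n][0][y:y+h,x:x+w,::-1],(400,300),interpolation=cv2.INTER_CUBIC)
cv2.imwrite('pics/crop0.png',np.vstack([np.hstack([crop('top',340,150,100,75),crop('top',230,185,100,75)]),np.hstack([crop('side',215,110,140,105),crop('top',120,150,100,75)])]))
```

```text
top
wood 1004 c [562.9 202.1] size [416.8 216. ] ang 85.7 z [ 6.4 17.5 25. ]
felt 2587 c [571.3 194.4] size [435.3 165.5] ang 76.3 z [ 4.8  8.6 13. ]
dark 341 c [479.6 163.6] size [329.4  42.2] ang 83.3 z [12.7 16.4 20. ]
red 323 c [480.2 198.2] size [397.6  42.8] ang 84.4 z [ 5.1  9.3 16.9]
green 43 c [493.3 249.9] size [ 9.  37.7] ang 85.7 z [ 5.   8.7 12.1]
orange 5 c [ 573.6 -283.9] size [ 1.  25.9] ang 12.1 z [185.1 187.1 189.3]
hook? 66 c [ 579.  -272.3] size [39.1 65.4] ang 21.3 z [34.3 70.  97.4]
[[18.0, -5.0, 61.0], [16.0, -10.0, 61.0], [16.0, 11.0, 48.0], [-14.0, -7.0, 93.0], [-4.0, 10.0, 40.0], [-15.0, -1.0, 96.0], [-16.0, -6.0, 94.0], [-18.0, -11.0, 96.0], [-8.0, 10.0, 46.0], [-17.0, 0.0, 96.0], [-19.0, -4.0, 99.0], [-21.0, -11.0, 91.0], [-19.0, 4.0, 96.0], [-21.0, -2.0, 95.0], [-14.0, 11.0, 55.0], [-21.0, 7.0, 94.0], [-17.0, 12.0, 54.0], [-19.0, 12.0, 73.0], [-21.0, 8.0, 77.0]]
side
felt hsv [[21, 17, 147], [16, 97, 137], [15, 116, 132], [63, 118, 97], [15, 38, 40], [10, 41, 37], [158, 14, 73], [158, 13, 77], [15, 118, 132], [158, 14, 74], [20, 20, 154], [162, 17, 75], [16, 22, 148], [160, 10, 74], [165, 14, 72], [1, 194, 138], [18, 22, 153]]
wood 3173 c [561.7 513.9] size [224.9 582.7] ang 3.6 z [ 3.  15.8 22.5]
felt 5715 c [565.5 520.7] size [164.  593.4] ang 10.4 z [5.8 7.6 9.8]
dark 476 c [477.9 531. ] size [ 40.5 540. ] ang 5.7 z [12.7 15.5 17.5]
red 924 c [478.6 565.8] size [ 49.9 470.7] ang 5.5 z [ 6.4  8.2 14.6]
green few
orange 93 c [ 592.7 -277.4] size [ 8.4 68.9] ang 20.9 z [125.1 168.  189.4]
hook? 257 c [ 591.7 -292.6] size [ 38.4 117.5] ang 20.1 z [33.5 59.2 95. ]
[[-16.0, -5.0, 96.0], [-16.0, 8.0, 89.0], [-15.0, 10.0, 78.0], [-14.0, 15.0, 70.0], [-14.0, 13.0, 66.0], [22.0, 2.0, 59.0], [20.0, 7.0, 58.0], [22.0, -1.0, 51.0], [9.0, -5.0, 47.0], [-15.0, 9.0, 51.0], [11.0, 2.0, 47.0], [-14.0, 10.0, 48.0], [12.0, 7.0, 47.0], [15.0, 10.0, 46.0], [2.0, 3.0, 40.0], [4.0, 14.0, 43.0]]
```

View pics/crop0.png

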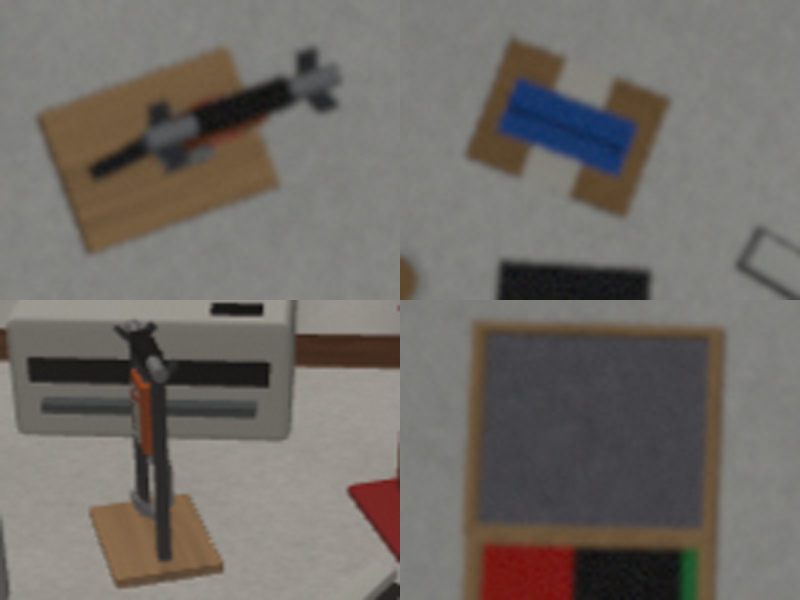

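Crop: top left shows the orange scale on the dark posts of the wooden stand. The lip is at own +x (18.8°) and the back at −x. Top right is the parcel with the blue handle, and bottom right the tray with red, black and a thin green strip. These are the things meant: the decoys are all red or all purple.

```bash
cat >> h.py <<'E'
def plan(x,y,z,psi,n,frm=None):
    """rows to TCP x,y,z (m), scale own-x heading psi (deg): tool x=-own y, tool y=-own x, tool z down"""
    s=manip.read_state(); p,r=(np.array(s['eef_pos']),R.from_rotvec(s['tcp_rot'])) if frm is None else frm
    a=np.radians(psi); ox=np.array([np.cos(a),np.sin(a),0]); oy=np.array([-np.sin(a),np.cos(a),0])
    T=R.from_matrix(np.c_[-oy,-ox,[0,0,-1]]); q=np.array([x,y,z]); w=(r.inv()*T).as_rotvec()/n
    out=[]
    for k in range(n):
        sh=(r*R.from_rotvec(w*k)).inv().apply((q-p)/n)*100
        out.append(' '.join(f'{v:.2f}' for v in sh)+' '+' '.join(f'{v:.3f}' for v in w))
    print('\n'.join(out)); return q,T
def st():
    s=manip.read_state(); r=R.from_rotvec(s['tcp_rot']).as_matrix()
    print('t',round(float(s['clock']),2),'pos',np.round(s['eef_pos'],4),'psi',np.round(np.degrees(np.arctan2(-r[1,1],-r[0,1])),2),'zax',np.round(r[:,2],4),'F',np.round(s['contact_force'],2),'w',round(float(s['gripper_width']),4),'g',round(float(s['grasp_force']),1),'j',np.round(s['joints'],2))
E
python3 - <<'E'
from h import *
for n in('top','side'):
    z=np.load(f'pics/{n}0.npz'); p,d=z['p'],z['d']; c=cloud(n,d); hsv=cv2.cvtColor(p,cv2.COLOR_RGB2HSV)
    T=(d>0)&(c[...,0]>.43)&(c[...,0]<.75)&(c[...,1]>.2)&(c[...,1]<.44)&(c[...,2]>-.01)&(c[...,2]<.04)
    f=T&(hsv[...,1]<30)&(hsv[...,2]<100)&(c[...,0]>.53)
    f=cv2.morphologyEx(f.astype(np.uint8),cv2.MORPH_OPEN,np.ones((5,5)))>0
    for nm,m in(('felt',f&T),('dark',T&(hsv[...,2]<40)&(hsv[...,1]<80)&(c[...,0]<.54)),('red',T&((hsv[...,0]<5)|(hsv[...,0]>175))&(hsv[...,1]>150))):
        m=cv2.morphologyEx(m.astype(np.uint8),cv2.MORPH_OPEN,np.ones((3,3)))>0
        P=c[m&T]; cc,s,a=cv2.minAreaRect((P[:,:2]*1000).astype(np.float32)); print(n,nm,len(P),np.round(cc,1),np.round(s,1),round(a,1),'med',np.round(np.median(P,0)*1000,1))
st()
f=plan(.40,-.45,.31,60,8); plan(.5883,-.2922,.31,18.8,8,f)
E
```

```text
top felt 2531 [605.  321.1] [159.5 135.9] 88.8 med [604.9 321.4   8.6]
top dark 314 [497.3 293.3] [70.3 37.5] 87.1 med [497.2 292.1  16.5]
top red 321 [498. 364.] [40.8 66.7] 0.1 med [498.1 365.3   9.3]
side felt 5703 [643.5 312.2] [156.4 211.8] 88.4 med [606.3 321.2   7.6]
side dark 457 [500.9 296.8] [37.6 74.6] 1.6 med [506.1 308.7  15.5]
side red 920 [499.6 363.3] [64.8 45.5] 88.8 med [499.7 365.    8.1]
t 0.1 pos [ 0.2423 -0.5486  0.2304] psi -66.17 zax [-7.0e-04  1.4e-03 -1.0e+00] F [-0.73 -0.02  0.13] w 0.0851 g 0.0 j [-0.82  0.04  0.08 -0.   -1.62 -0.33]
-2.30 0.33 -0.99 0.000 0.000 -0.275
-2.30 -0.31 -1.00 0.000 0.000 -0.275
-2.13 -0.92 -1.00 0.000 0.000 -0.275
-1.80 -1.47 -1.00 0.000 0.000 -0.275
-1.34 -1.90 -1.00 0.000 0.000 -0.275
-0.77 -2.19 -1.00 0.000 0.000 -0.275
-0.14 -2.32 -1.00 0.000 0.000 -0.275
0.49 -2.27 -1.00 0.000 0.000 -0.275
1.05 -2.89 0.00 0.000 0.000 0.090
0.79 -2.97 0.00 0.000 0.000 0.090
0.52 -3.03 0.00 0.000 0.000 0.090
0.25 -3.06 0.00 0.000 0.000 0.090
-0.03 -3.07 0.00 0.000 0.000 0.090
-0.31 -3.06 0.00 0.000 0.000 0.090
-0.58 -3.02 0.00 0.000 0.000 0.090
-0.85 -2.95 0.00 0.000 0.000 0.090
```

Run:
```python
from h import *
f=plan(.40,-.45,.31,-24,8); plan(.5883,-.2922,.31,18.8,8,f)
```

```text
-2.30 0.33 -0.99 0.000 0.000 -0.092
-2.32 0.12 -1.00 0.000 0.000 -0.092
-2.32 -0.09 -1.00 0.000 0.000 -0.092
-2.30 -0.31 -1.00 0.000 0.000 -0.092
-2.27 -0.52 -1.00 0.000 0.000 -0.092
-2.21 -0.72 -1.00 0.000 0.000 -0.092
-2.13 -0.92 -1.00 0.000 0.000 -0.092
-2.04 -1.12 -1.00 0.000 0.000 -0.092
-2.76 -1.35 0.00 -0.000 -0.000 -0.093
-2.62 -1.60 0.00 -0.000 -0.000 -0.093
-2.46 -1.84 0.00 -0.000 -0.000 -0.093
-2.28 -2.06 0.00 -0.000 -0.000 -0.093
-2.08 -2.26 0.00 -0.000 -0.000 -0.093
-1.86 -2.45 0.00 -0.000 -0.000 -0.093
-1.62 -2.61 0.00 -0.000 -0.000 -0.093
-1.37 -2.75 0.00 -0.000 -0.000 -0.093
```

Call:
{"api": "servo_tool", "payload": {"deltas": "-2.3 0.33 -1 0 0 -0.092 0; -2.3 0.1 -1 0 0 -0.092 0; -2.3 -0.1 -1 0 0 -0.092 0; -2.3 -0.3 -1 0 0 -0.092 0; -2.3 -0.5 -1 0 0 -0.092 0; -2.2 -0.7 -1 0 0 -0.092 0; -2.1 -0.9 -1 0 0 -0.092 0; -2 -1.1 -1 0 0 -0.092 0"}}

```text
clock: 0.77
eef_pos: [0.3997, -0.4497, 0.3113]
tcp_rot: [1.717, -2.631, -0.001]
contact_force: [0.2, -0.1, -0.3]
gripper_width: 0.0855
grasp_force: 0.0
```

Call:
{"api": "servo_tool", "payload": {"deltas": "-2.8 -1.35 0 0 0 -0.093 0; -2.6 -1.6 0 0 0 -0.093 0; -2.5 -1.8 0 0 0 -0.093 0; -2.3 -2.1 0 0 0 -0.093 0; -2.1 -2.3 0 0 0 -0.093 0; -1.9 -2.45 0 0 0 -0.093 0; -1.6 -2.6 0 0 0 -0.093 0; -1.4 -2.7 0 0 0 -0.093 0"}}

```text
clock: 1.43
eef_pos: [0.5885, -0.2904, 0.3106]
tcp_rot: [2.556, -1.827, -0.002]
contact_force: [0.8, -0.2, -0.3]
gripper_width: 0.0855
grasp_force: 0.0
```

Call:
{"api": "servo_tool", "payload": {"deltas": "0 0 0 0 0 0 0; 0 0 0 0 0 0 0; 0 0 0 0 0 0 0"}}

```text
clock: 1.68
eef_pos: [0.5874, -0.2918, 0.3108]
tcp_rot: [2.551, -1.833, -0.001]
contact_force: [-0.7, -0.4, 0.5]
gripper_width: 0.0855
grasp_force: 0.0
```

Run:
```python
from h import *
st(); plan(.5883,-.2922,.196,18.8,8)
```

```text
t 1.68 pos [ 0.5874 -0.2918  0.3108] psi 18.59 zax [-1.e-03  1.e-04 -1.e+00] F [-0.67 -0.36  0.47] w 0.0855 g 0.0 j [-0.16  0.22  0.42  0.   -1.78  0.48]
0.01 -0.01 1.44 0.000 0.000 -0.000
0.01 -0.01 1.44 0.000 0.000 -0.000
0.01 -0.01 1.44 0.000 0.000 -0.000
0.01 -0.01 1.44 0.000 0.000 -0.000
0.01 -0.01 1.44 0.000 0.000 -0.000
0.01 -0.01 1.44 0.000 0.000 -0.000
0.01 -0.01 1.44 0.000 0.000 -0.000
0.01 -0.01 1.44 0.000 0.000 -0.000
```

Call:
{"api": "servo_tool", "payload": {"deltas": "0 0 1.4 0 0 0 0; 0 0 1.4 0 0 0 0; 0 -0.1 1.4 0 0 0 0; 0 0 1.4 0 0 0 0; 0 0 1.4 0 0 0 0; 0 0 1.5 0 0 0 0; 0 0 1.5 0 0 0 80; 0 0 1.5 0 0 0 150", "force": 20}}

```text
clock: 2.35
eef_pos: [0.5875, -0.2926, 0.1961]
tcp_rot: [-2.549, 1.836, -0.001]
contact_force: [-0.3, -0.1, 0.2]
gripper_width: 0.0638
grasp_force: 0.0
```

Call:
{"api": "servo_tool", "payload": {"deltas": "0 0 0 0 0 0 175; 0 0 0 0 0 0 185; 0 0 0 0 0 0 190; 0 0 0 0 0 0 195; 0 0 0 0 0 0 200; 0 0 0 0 0 0 210"}}

```text
clock: 2.85
eef_pos: [0.5888, -0.292, 0.1981]
tcp_rot: [-2.551, 1.833, -0.004]
contact_force: [1.3, -1.1, 4.1]
gripper_width: 0.0201
grasp_force: 20.1
```

Run:
```python
from h import *
st()
```

```text
t 2.85 pos [ 0.5888 -0.292   0.1981] psi 18.62 zax [ 0.0024 -0.0015 -1.    ] F [ 1.27 -1.08  4.14] w 0.0201 g 20.1 j [-0.16  0.19  0.18  0.   -1.56  0.48]
```

Call:
{"api": "servo_tool", "payload": {"deltas": "0 0 0 0 0 0 255; 0 0 0 0 0 0 255; 0 0 -0.4 0 0 0 255; 0 0 -0.8 0 0 0 255; 0 0 -1.2 0 0 0 255; 0 0 -1.2 0 0 0 255; 0 0 -0.6 0 0 0 255; 0 0 -0.3 0 0 0 255", "force": 60}}

```text
clock: 3.52
eef_pos: [0.5889, -0.2916, 0.2435]
tcp_rot: [-2.551, 1.832, -0.004]
contact_force: [-0.1, 0.3, -1.5]
gripper_width: 0.0189
grasp_force: 58.8
```

Run:
```python
from h import *
st(); u=np.array([np.cos(np.radians(-21.3)),np.sin(np.radians(-21.3))]); pre=np.array([.502,.0205])-.068*u; print(pre)
s=manip.read_state(); b=np.array([.5885,-.2922])-.10*np.array([.9466,.3223])
f=plan(b[0],b[1],.240,18.8,4); plan(pre[0],pre[1],.240,-21.3,13,f)
```

```text
t 3.52 pos [ 0.5889 -0.2916  0.2435] psi 18.62 zax [ 2.6e-03 -7.0e-04 -1.0e+00] F [-0.07  0.32 -1.45] w 0.0189 g 58.8 j [-0.16  0.19  0.27  0.   -1.65  0.48]
[0.438645   0.04520108]
0.02 2.52 0.08 -0.001 -0.000 -0.001
0.02 2.52 0.08 -0.001 -0.000 -0.001
0.02 2.52 0.09 -0.001 -0.000 -0.001
0.01 2.52 0.09 -0.001 -0.000 -0.001
-2.83 -0.51 0.00 -0.000 -0.000 0.054
-2.85 -0.36 0.00 -0.000 -0.000 0.054
-2.87 -0.21 0.00 -0.000 -0.000 0.054
-2.87 -0.05 0.00 -0.000 -0.000 0.054
-2.87 0.10 0.00 -0.000 -0.000 0.054
-2.86 0.26 0.00 -0.000 -0.000 0.054
-2.85 0.41 0.00 -0.000 -0.000 0.054
-2.82 0.56 0.00 -0.000 -0.000 0.054
-2.78 0.71 0.00 -0.000 -0.000 0.054
-2.74 0.86 0.00 -0.000 -0.000 0.054
-2.69 1.01 0.00 -0.000 -0.000 0.054
-2.63 1.15 0.00 -0.000 -0.000 0.054
-2.57 1.29 0.00 -0.000 -0.000 0.054
```

Call:
{"api": "servo_tool", "payload": {"deltas": "0 1.2 0 0 0 0 255; 0 2 0 0 0 0 255; 0 2.5 0 0 0 0 255; 0 2.5 0 0 0 0 255; 0 1.9 0 0 0 0 255; -1.4 -0.3 0 0 0 0.027 255; -1.4 -0.2 0 0 0 0.027 255; -2.9 -0.3 0 0 0 0.054 255"}}

```text
clock: 4.18
eef_pos: [0.4834, -0.2676, 0.2407]
tcp_rot: [2.444, -1.973, -0.001]
contact_force: [0.4, 1.1, -2.0]
gripper_width: 0.0192
grasp_force: 59.0
```

Call:
{"api": "servo_tool", "payload": {"deltas": "-2.9 -0.2 0 0 0 0.054 255; -2.9 0 0 0 0 0.054 255; -2.9 0.1 0 0 0 0.054 255; -2.9 0.3 0 0 0 0.054 255; -2.9 0.4 0 0 0 0.054 255; -2.8 0.6 0 0 0 0.054 255; -2.8 0.7 0 0 0 0.054 255; -2.7 0.9 0 0 0 0.054 255"}}

```text
clock: 4.85
eef_pos: [0.4487, -0.0365, 0.2415]
tcp_rot: [-1.967, 2.449, 0.0]
contact_force: [1.2, 0.7, -1.8]
gripper_width: 0.0188
grasp_force: 59.0
```

Call:
{"api": "servo_tool", "payload": {"deltas": "-2.7 1 0 0 0 0.054 255; -1.6 0.7 0 0 0 0.054 255; -1 0.6 0 0 0 0.054 255; -0.7 0.4 0 0 0 0 255; 0 0 0 0 0 0 255; 0 0 0 0 0 0 255; 0 0 0 0 0 0 255; 0 0 0 0 0 0 255"}}

```text
clock: 5.52
eef_pos: [0.4391, 0.0267, 0.2413]
tcp_rot: [1.765, -2.599, -0.0]
contact_force: [-0.1, 1.4, -2.5]
gripper_width: 0.0191
grasp_force: 59.0
```

Run:
```python
from h import *
st(); 
a,_=save('side','side1.png'); b,_=save('top','top1.png')
for n in('top','side'):
    z=np.load(f'pics/{n}1.npz'); p,d=z['p'],z['d']; c=cloud(n,d); hsv=cv2.cvtColor(p,cv2.COLOR_RGB2HSV)
    blue=(hsv[...,0]>100)&(hsv[...,0]<125)&(hsv[...,1]>120)
    m=(d>0)&blue&(c[...,2]>.1)&(c[...,2]<.14)&(abs(c[...,0]-.5)<.1)&(abs(c[...,1]-.02)<.1); P=c[m]
    if len(P)>5: print(n,len(P),cv2.minAreaRect((P[:,:2]*1000).astype(np.float32)))
    # hook: points near TCP below body
    s=manip.read_state(); t=np.array(s['eef_pos']); r=R.from_rotvec(s['tcp_rot']).as_matrix()
    q=(c-t)@r; own=np.stack([-q[...,1],-q[...,0],-q[...,2]-.0],-1)  # own axes about TCP
    m=(d>0)&(abs(own[...,0])<.035)&(abs(own[...,1])<.02)&(own[...,2]<-.09)&(own[...,2]>-.175); Q=own[m]*1000
    for zz in range(-175,-90,10):
        k=(Q[:,2]>zz)&(Q[:,2]<=zz+10)
        if k.sum(): print(n,zz,k.sum(),np.round([Q[k,0].min(),Q[k,0].max(),Q[k,2].min()],1))
cv2.imwrite('pics/c1.png',np.hstack([cv2.resize(a[150:290,210:350,::-1],(400,400)),cv2.resize(b[150:290,200:340,::-1],(400,400))]))
plan(.502,.0205,s['eef_pos'][2],-21.3,8)
```

```text
t 5.52 pos [0.4391 0.0267 0.2413] psi -21.62 zax [-2.e-04 -1.e-04 -1.e+00] F [-0.09  1.43 -2.5 ] w 0.0191 g 59.0 j [ 0.52 -0.39 -0.28 -0.   -1.69 -0.9 ]
side 78 ((502.6155090332031, 22.96826171875), (80.51177978515625, 7.194743633270264), 68.81314849853516)
side -175 1 [   3.     3.  -165.1]
side -165 44 [  -8.8   11.8 -161.8]
side -155 80 [ -17.2   20.2 -155. ]
side -145 51 [ -17.7   22.6 -144.9]
side -135 20 [ -18.2  -13.1 -134.3]
side -125 28 [ -18.2  -12.2 -124.9]
side -115 27 [ -18.1   -7.1 -114.8]
side -105 80 [ -17.5    0.8 -105. ]
side -95 3 [  0.4   2.  -95. ]
-0.22 -0.76 -0.00 0.000 -0.000 -0.001
-0.22 -0.76 -0.00 0.000 -0.000 -0.001
-0.22 -0.76 -0.00 0.000 -0.000 -0.001
-0.22 -0.76 -0.00 0.000 -0.000 -0.001
-0.22 -0.76 -0.00 0.000 -0.000 -0.001
-0.21 -0.76 -0.00 0.000 -0.000 -0.001
-0.21 -0.76 -0.00 0.000 -0.000 -0.001
-0.21 -0.76 -0.00 0.000 -0.000 -0.001
```

View pics/c1.png

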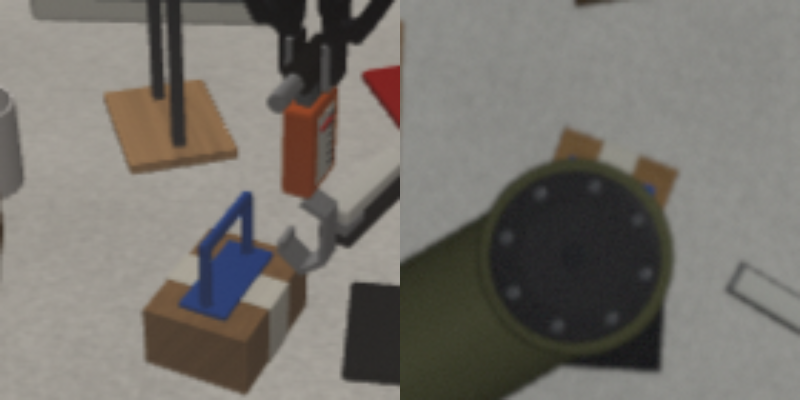

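Side crop: the orange scale hangs beside the parcel with the hook at crop (310,230), opening toward the blue handle. The tray and bystanders are untouched.

Call:
{"api": "servo_tool", "payload": {"deltas": "-0.6 0 0.3 0 0 0 255; -0.7 0 0.4 0 0 -0.003 255; -0.4 -0.4 0.25 0 0 0 255; 0 -0.7 0 0 0 0 255; 0 -0.9 0 0 0 0 255; 0 -0.9 0 0 0 0 255; 0 -0.9 0 0 0 0 255; 0 -0.9 0 0 0 0 255"}}

```text
clock: 6.28
eef_pos: [0.4901, 0.0253, 0.2317]
tcp_rot: [1.769, -2.596, -0.0]
contact_force: [-0.1, -0.5, -1.9]
gripper_width: 0.0192
grasp_force: 59.0
```

Call:
{"api": "servo_tool", "payload": {"deltas": "0 -0.7 0 0 0 0 255; 0 -0.5 0 0 0 0 255; 0 -0.1 0 0 0 0 255; 0 0 0 0 0 0 255; 0 0 0 0 0 0 255"}}

```text
clock: 6.7
eef_pos: [0.5011, 0.0212, 0.2318]
tcp_rot: [1.77, -2.596, -0.0]
contact_force: [-0.5, 0.4, -1.6]
gripper_width: 0.0191
grasp_force: 59.0
```

Run:
```python
from h import *
st(); a,_=save('side','side2.png')
cv2.imwrite('pics/c2.png',cv2.resize(a[170:270,230:350,::-1],(720,600),interpolation=cv2.INTER_CUBIC))
plan(.501,.021,.232,-21.3,1)
```

```text
t 6.7 pos [0.5011 0.0212 0.2318] psi -21.43 zax [-1.e-04  1.e-04 -1.e+00] F [-0.48  0.4  -1.64] w 0.0191 g 59.0 j [ 0.44 -0.22 -0.16 -0.   -1.63 -0.82]
0.02 -0.01 -0.01 -0.000 0.000 -0.002
```

View pics/c2.png

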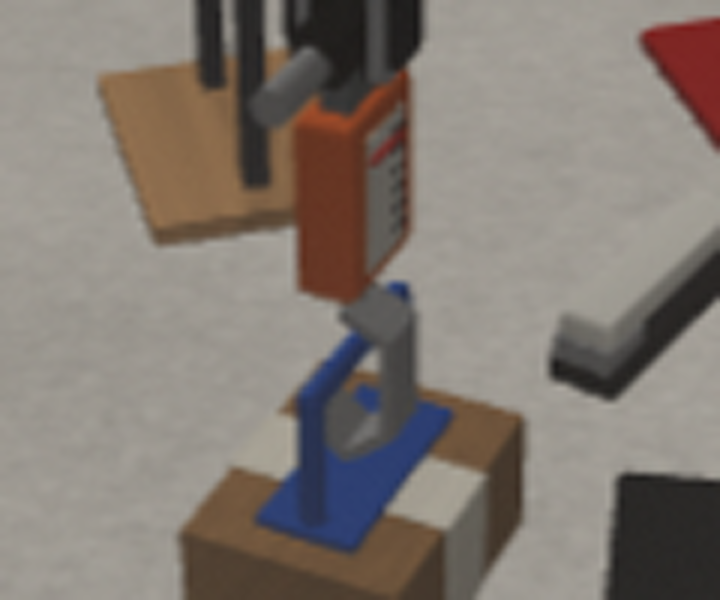

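Side crop: the blue bar passes through the hook's mouth, between back (400,370) and lip (345,430). Lifting.

Call:
{"api": "servo_tool", "payload": {"deltas": "0 0 -0.7 0 0 0 255; 0 0 -0.9 0 0 0 255; 0 0 -0.7 0 0 0 255; 0 0 -0.5 0 0 0 255; 0 0 -0.5 0 0 0 255; 0 0 -0.5 0 0 0 255; 0 0 -0.5 0 0 0 255; 0 0 -0.5 0 0 0 255"}}

```text
clock: 7.42
eef_pos: [0.501, 0.0214, 0.2796]
tcp_rot: [1.769, -2.595, -0.001]
contact_force: [1.1, 0.0, -5.6]
gripper_width: 0.019
grasp_force: 58.6
```

Call:
{"api": "servo_tool", "payload": {"deltas": "0 0 -0.5 0 0 0 255; 0 0 -0.5 0 0 0 255; 0 0 -0.5 0 0 0 255; 0 0 -0.5 0 0 0 255; 0 0 -0.5 0 0 0 255; 0 0 -0.6 0 0 0 255; 0 0 -0.7 0 0 0 255; 0 0 -0.7 0 0 0 255"}}

```text
clock: 8.08
eef_pos: [0.5011, 0.0211, 0.3255]
tcp_rot: [1.77, -2.596, -0.0]
contact_force: [0.8, 0.1, -6.4]
gripper_width: 0.0192
grasp_force: 58.6
```

Call:
{"api": "servo_tool", "payload": {"deltas": "0 0 -0.7 0 0 0 255; 0 0 -0.6 0 0 0 255; 0 0 -0.4 0 0 0 255; 0 0 -0.2 0 0 0 255; 0 0 0 0 0 0 255; 0 0 0 0 0 0 255; 0 0 0 0 0 0 255; 0 0 0 0 0 0 255"}}

```text
clock: 8.75
eef_pos: [0.5011, 0.0212, 0.3433]
tcp_rot: [1.769, -2.595, -0.001]
contact_force: [-0.3, -0.3, -5.6]
gripper_width: 0.0187
grasp_force: 58.6
```

Run:
```python
from h import *
st(); a,d=save('side','side3.png'); c=cloud('side',d); hsv=cv2.cvtColor(a,cv2.COLOR_RGB2HSV)
blue=(hsv[...,0]>100)&(hsv[...,0]<125)&(hsv[...,1]>120)&(d>0)&(abs(c[...,0]-.5)<.12)&(abs(c[...,1]-.02)<.12)
P=c[blue]; print('blue z',np.percentile(P[:,2],[1,50,99]).round(4)); T=P[P[:,2]>P[:,2].max()-.012]; print(cv2.minAreaRect((T[:,:2]*1000).astype(np.float32)))
cv2.imwrite('pics/c3.png',cv2.resize(a[110:290,200:360,::-1],(530,600),interpolation=cv2.INTER_CUBIC))
```

```text
t 8.75 pos [0.5011 0.0212 0.3433] psi -21.43 zax [-8.e-04 -1.e-04 -1.e+00] F [-0.26 -0.27 -5.55] w 0.0187 g 58.6 j [ 0.44 -0.18  0.08 -0.   -1.83 -0.82]
blue z [0.1181 0.1208 0.1797]
((507.2144775390625, 34.27821731567383), (54.89945602416992, 6.888315200805664), 71.82762145996094)
```

View pics/c3.png

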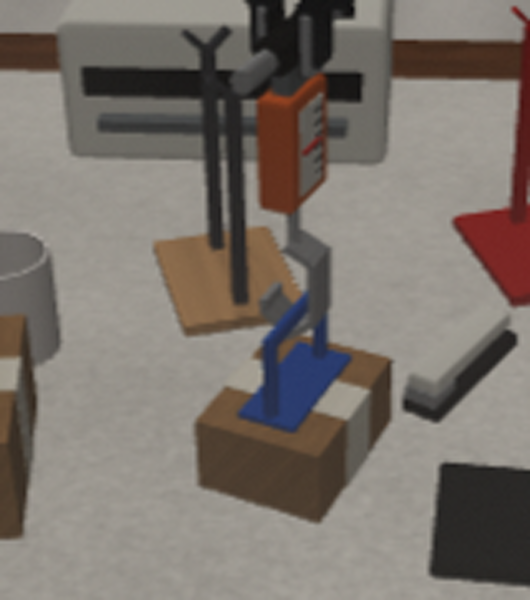

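The parcel hangs level and clear of the desk, its underside near 62 mm, with the red pointer shifted down. Holding.

Call:
{"api": "servo_tool", "payload": {"deltas": "0 0 0 0 0 0 255; 0 0 0 0 0 0 255; 0 0 0 0 0 0 255; 0 0 0 0 0 0 255; 0 0 0 0 0 0 255; 0 0 0 0 0 0 255; 0 0 0 0 0 0 255; 0 0 0 0 0 0 255"}}

```text
clock: 9.47
eef_pos: [0.5012, 0.0212, 0.3438]
tcp_rot: [1.77, -2.596, -0.0]
contact_force: [0.3, -0.1, -5.9]
gripper_width: 0.0187
grasp_force: 58.6
```

Call:
{"api": "servo_tool", "payload": {"deltas": "0 0 0 0 0 0 255; 0 0 0 0 0 0 255; 0 0 0 0 0 0 255; 0 0 0 0 0 0 255; 0 0 0 0 0 0 255; 0 0 0 0 0 0 255; 0 0 0 0 0 0 255; 0 0 0 0 0 0 255"}}

```text
clock: 10.13
eef_pos: [0.5012, 0.0212, 0.3438]
tcp_rot: [-1.77, 2.596, 0.0]
contact_force: [-0.2, 1.1, -6.2]
gripper_width: 0.0189
grasp_force: 58.6
```

Call:
{"api": "servo_tool", "payload": {"deltas": "0 0 0 0 0 0 255; 0 0 0 0 0 0 255; 0 0 0 0 0 0 255; 0 0 0 0 0 0 255; 0 0 0 0 0 0 255; 0 0 0 0 0 0 255; 0 0 0 0 0 0 255; 0 0 0 0 0 0 255"}}

```text
clock: 10.8
eef_pos: [0.5012, 0.0212, 0.3438]
tcp_rot: [1.77, -2.596, -0.0]
contact_force: [1.3, 0.2, -5.4]
gripper_width: 0.0191
grasp_force: 58.6
```

Call:
{"api": "servo_tool", "payload": {"deltas": "0 0 0 0 0 0 255; 0 0 0 0 0 0 255; 0 0 0 0 0 0 255; 0 0 0 0 0 0 255; 0 0 0 0 0 0 255; 0 0 0 0 0 0 255; 0 0 0 0 0 0 255; 0 0 0 0 0 0 255"}}

```text
clock: 11.47
eef_pos: [0.5012, 0.0212, 0.3438]
tcp_rot: [1.77, -2.596, -0.0]
contact_force: [-0.3, -1.4, -6.2]
gripper_width: 0.0187
grasp_force: 58.6
```

Run:
```python
from h import *
st(); plan(.6055,.321,manip.read_state()['eef_pos'][2],-1.4,22)
```

```text
t 11.47 pos [0.5012 0.0212 0.3438] psi -21.43 zax [-1.e-04  1.e-04 -1.e+00] F [-0.26 -1.38 -6.22] w 0.0187 g 58.6 j [ 0.44 -0.18  0.08 -0.   -1.83 -0.82]
-1.44 0.06 0.00 0.000 0.000 -0.016
-1.44 0.03 0.00 0.000 0.000 -0.016
-1.44 0.01 0.00 0.000 0.000 -0.016
-1.44 -0.01 0.00 0.000 0.000 -0.016
-1.44 -0.04 0.00 0.000 0.000 -0.016
-1.44 -0.06 0.00 0.000 0.000 -0.016
-1.44 -0.08 0.00 0.000 0.000 -0.016
-1.44 -0.10 0.00 0.000 0.000 -0.016
-1.44 -0.13 0.00 0.000 0.000 -0.016
-1.44 -0.15 0.00 0.000 0.000 -0.016
-1.43 -0.17 0.00 0.000 0.000 -0.016
-1.43 -0.20 0.00 0.000 0.000 -0.016
-1.43 -0.22 0.00 0.000 0.000 -0.016
-1.42 -0.24 0.00 0.000 0.000 -0.016
-1.42 -0.26 0.00 0.000 0.000 -0.016
-1.41 -0.29 0.00 0.000 0.000 -0.016
-1.41 -0.31 0.00 0.000 0.000 -0.016
-1.40 -0.33 0.00 0.000 0.000 -0.016
-1.40 -0.35 0.00 0.000 0.000 -0.016
-1.39 -0.37 0.00 0.000 0.000 -0.016
-1.39 -0.40 0.00 0.000 0.000 -0.016
-1.38 -0.42 0.00 0.000 0.000 -0.016
```

Run:
```python
from h import *
z=.3438
f=plan(.507,.20,z,-12,13); f=plan(.55,.285,z,-5,7,f); plan(.6055,.321,z,-1.4,7,f)
```

```text
-1.30 0.46 -0.00 0.000 0.000 -0.013
-1.30 0.44 -0.00 0.000 0.000 -0.013
-1.31 0.43 -0.00 0.000 0.000 -0.013
-1.31 0.41 -0.00 0.000 0.000 -0.013
-1.32 0.39 -0.00 0.000 0.000 -0.013
-1.32 0.38 -0.00 0.000 0.000 -0.013
-1.33 0.36 -0.00 0.000 0.000 -0.013
-1.33 0.34 -0.00 0.000 0.000 -0.013
-1.34 0.33 -0.00 0.000 0.000 -0.013
-1.34 0.31 -0.00 0.000 0.000 -0.013
-1.34 0.29 -0.00 0.000 0.000 -0.013
-1.35 0.28 -0.00 0.000 0.000 -0.013
-1.35 0.26 -0.00 0.000 0.000 -0.013
-1.32 -0.35 0.00 0.000 0.000 -0.017
-1.31 -0.37 0.00 0.000 0.000 -0.017
-1.30 -0.39 0.00 0.000 0.000 -0.017
-1.30 -0.42 0.00 0.000 0.000 -0.017
-1.29 -0.44 0.00 0.000 0.000 -0.017
-1.28 -0.46 0.00 0.000 0.000 -0.017
-1.27 -0.48 0.00 0.000 0.000 -0.017
-0.58 -0.75 0.00 0.000 0.000 -0.009
-0.57 -0.75 0.00 0.000 0.000 -0.009
-0.57 -0.76 0.00 0.000 0.000 -0.009
-0.56 -0.76 0.00 0.000 0.000 -0.009
-0.55 -0.77 0.00 0.000 0.000 -0.009
-0.55 -0.77 0.00 0.000 0.000 -0.009
-0.54 -0.78 0.00 0.000 0.000 -0.009
```

Call:
{"api": "servo_tool", "payload": {"deltas": "-0.3 0.1 0 0 0 -0.007 255; -0.7 0.2 0 0 0 -0.013 255; -1 0.3 0 0 0 -0.013 255; -1.3 0.4 0 0 0 -0.013 255; -1.3 0.4 0 0 0 -0.013 255; -1.3 0.4 0 0 0 -0.013 255; -1.3 0.4 0 0 0 -0.013 255; -1.3 0.4 0 0 0 -0.013 255"}}

```text
clock: 12.13
eef_pos: [0.5037, 0.1117, 0.3437]
tcp_rot: [1.897, -2.504, -0.0]
contact_force: [0.1, -0.3, -4.9]
gripper_width: 0.0186
grasp_force: 58.5
```

Call:
{"api": "servo_tool", "payload": {"deltas": "-1.3 0.4 0 0 0 -0.013 255; -1.3 0.4 0 0 0 -0.013 255; -1.3 0.3 0 0 0 -0.013 255; -1.3 0.3 0 0 0 -0.013 255; -1.3 0.3 0 0 0 -0.013 255; -1.3 0.2 0 0 0 -0.013 255; -1.3 0.1 0 0 0 -0.01 255; -1.3 0 0 0 0 -0.01 255"}}

```text
clock: 12.8
eef_pos: [0.5082, 0.2174, 0.3439]
tcp_rot: [-2.017, 2.409, 0.0]
contact_force: [1.0, -0.7, -5.5]
gripper_width: 0.0191
grasp_force: 58.6
```

Call:
{"api": "servo_tool", "payload": {"deltas": "-1.3 -0.2 0 0 0 -0.015 255; -1.3 -0.3 0 0 0 -0.015 255; -1.3 -0.4 0 0 0 -0.015 255; -1.3 -0.5 0 0 0 -0.015 255; -1.2 -0.6 0 0 0 -0.015 255; -1.1 -0.7 0 0 0 -0.015 255; -1 -0.8 0 0 0 -0.015 255; -0.9 -0.8 0 0 0 -0.015 255"}}

```text
clock: 13.47
eef_pos: [0.5638, 0.3057, 0.3431]
tcp_rot: [2.157, -2.283, -0.0]
contact_force: [-0.2, 0.2, -5.9]
gripper_width: 0.0184
grasp_force: 58.6
```

Run:
```python
from h import *
st(); plan(.6055,.321,.3438,-1.4,8)
```

```text
t 13.47 pos [0.5638 0.3057 0.3431] psi -3.24 zax [-5.e-04 -4.e-04 -1.e+00] F [-0.24  0.23 -5.88] w 0.0184 g 58.6 j [ 0.81  0.2   0.46 -0.   -1.84 -0.86]
-0.22 -0.51 -0.01 0.000 -0.000 -0.004
-0.22 -0.51 -0.01 0.000 -0.000 -0.004
-0.22 -0.51 -0.01 0.000 -0.000 -0.004
-0.21 -0.51 -0.01 0.000 -0.000 -0.004
-0.21 -0.51 -0.01 0.000 -0.000 -0.004
-0.21 -0.51 -0.01 0.000 -0.000 -0.004
-0.21 -0.52 -0.01 0.000 -0.000 -0.004
-0.21 -0.52 -0.01 0.000 -0.000 -0.004
```

Call:
{"api": "servo_tool", "payload": {"deltas": "-0.4 -0.8 0 0 0 -0.008 255; -0.3 -0.8 0 0 0 -0.008 255; -0.2 -0.8 0 0 0 -0.008 255; -0.2 -0.6 0 0 0 0 255; -0.1 -0.4 0 0 0 0 255; -0.1 -0.2 0 0 0 0 255; 0 0 0 0 0 0 255; 0 0 0 0 0 0 255"}}

```text
clock: 14.13
eef_pos: [0.5995, 0.3159, 0.3438]
tcp_rot: [2.183, -2.259, -0.0]
contact_force: [0.4, 0.2, -5.5]
gripper_width: 0.0193
grasp_force: 58.7
```

Call:
{"api": "servo_tool", "payload": {"deltas": "0 0 0 0 0 0 255; 0 0 0 0 0 0 255; 0 0 0 0 0 0 255; 0 0 0 0 0 0 255; 0 0 0 0 0 0 255; 0 0 0 0 0 0 255; 0 0 0 0 0 0 255; 0 0 0 0 0 0 255"}}

```text
clock: 14.8
eef_pos: [0.5995, 0.3158, 0.3438]
tcp_rot: [2.183, -2.259, -0.0]
contact_force: [-0.1, -0.3, -6.0]
gripper_width: 0.019
grasp_force: 58.7
```

Run:
```python
from h import *
st(); a,d=save('side','side4.png'); c=cloud('side',d); hsv=cv2.cvtColor(a,cv2.COLOR_RGB2HSV)
blue=(hsv[...,0]>100)&(hsv[...,0]<125)&(hsv[...,1]>120)&(d>0)&(abs(c[...,0]-.605)<.12)&(abs(c[...,1]-.32)<.12)
P=c[blue]; print('blue z',np.percentile(P[:,2],[1,50,99]).round(4)); pl=P[abs(P[:,2]-np.median(P[:,2]))<.006]; print('plate',cv2.minAreaRect((pl[:,:2]*1000).astype(np.float32)))
T=P[P[:,2]>P[:,2].max()-.012]; print('bar',cv2.minAreaRect((T[:,:2]*1000).astype(np.float32)))
plan(.6055,.321,.3438,-1.4,1)
```

```text
t 14.8 pos [0.5995 0.3158 0.3438] psi -1.95 zax [-1.e-04  1.e-04 -1.e+00] F [-0.11 -0.33 -6.02] w 0.019 g 58.7 j [ 0.78  0.3   0.59 -0.   -1.86 -0.81]
blue z [0.1181 0.1209 0.1805]
plate ((600.5432739257812, 315.45343017578125), (91.666259765625, 39.036197662353516), 88.27559661865234)
bar ((600.7601318359375, 322.5300598144531), (8.49634075164795, 68.69493103027344), 0.5422490835189819)
-0.54 -0.58 -0.00 0.000 0.000 -0.010
```

Call:
{"api": "servo_tool", "payload": {"deltas": "-0.2 -0.2 0.2 0 0 0.005 255; -0.2 -0.3 0.5 0 0 0.005 255; -0.1 -0.1 0.8 0 0 0 255; 0 0 0.9 0 0 0 255; 0 0 0.8 0 0 0 255; 0 0 0.6 0 0 0 255; 0 0 0.4 0 0 0 255; 0 0 0.3 0 0 0 255"}}

```text
clock: 15.52
eef_pos: [0.6056, 0.3204, 0.298]
tcp_rot: [2.171, -2.269, -0.0]
contact_force: [0.3, 1.1, -5.1]
gripper_width: 0.0189
grasp_force: 58.7
```

Call:
{"api": "servo_tool", "payload": {"deltas": "0 0 0.2 0 0 0 255; 0 0 0.2 0 0 0 255; 0 0 0.2 0 0 0 255; 0 0 0.2 0 0 0 255; 0 0 0.2 0 0 0 255; 0 0 0.3 0 0 0 255; 0 0 0.3 0 0 0 255; 0 0 0.4 0 0 0 255"}}

```text
clock: 16.18
eef_pos: [0.606, 0.3206, 0.2793]
tcp_rot: [-2.171, 2.269, -0.001]
contact_force: [-0.4, 1.0, -2.5]
gripper_width: 0.0191
grasp_force: 59.0
```

Call:
{"api": "servo_tool", "payload": {"deltas": "0 0 0.4 0 0 0 255; 0 0 0.4 0 0 0 255; 0 0 0.5 0 0 0 255; 0 0 0.6 0 0 0 255; 0 0 0.6 0 0 0 255; 0 0 0.6 0 0 0 255; 0 0 0.5 0 0 0 255; 0 0 0.2 0 0 0 255"}}

```text
clock: 16.85
eef_pos: [0.6054, 0.3205, 0.2394]
tcp_rot: [2.171, -2.269, -0.001]
contact_force: [-0.4, -0.7, -1.6]
gripper_width: 0.0188
grasp_force: 59.1
```

Run:
```python
from h import *
st(); a,d=save('side','side5.png'); c=cloud('side',d); hsv=cv2.cvtColor(a,cv2.COLOR_RGB2HSV)
blue=(hsv[...,0]>100)&(hsv[...,0]<125)&(hsv[...,1]>120)&(d>0)&(abs(c[...,0]-.605)<.12)&(abs(c[...,1]-.32)<.12)
P=c[blue]; print('blue z',np.percentile(P[:,2],[1,50,99]).round(4)); pl=P[abs(P[:,2]-np.median(P[:,2]))<.006]; print('plate',cv2.minAreaRect((pl[:,:2]*1000).astype(np.float32)))
plan(.6055,.321,.240,-1.4,1)
cv2.imwrite('pics/c5.png',cv2.resize(a[180:420,150:330,::-1],(450,600),interpolation=cv2.INTER_CUBIC))
```

```text
t 16.85 pos [0.6054 0.3205 0.2394] psi -2.52 zax [-1.4e-03 -7.0e-04 -1.0e+00] F [-0.36 -0.7  -1.57] w 0.0188 g 59.1 j [ 0.78  0.27  0.36 -0.   -1.66 -0.82]
blue z [0.0643 0.067  0.1263]
plate ((606.8651123046875, 320.1474304199219), (91.6010513305664, 39.578590393066406), 87.2996597290039)
-0.05 -0.00 -0.06 0.001 -0.001 -0.020
```

View pics/c5.png

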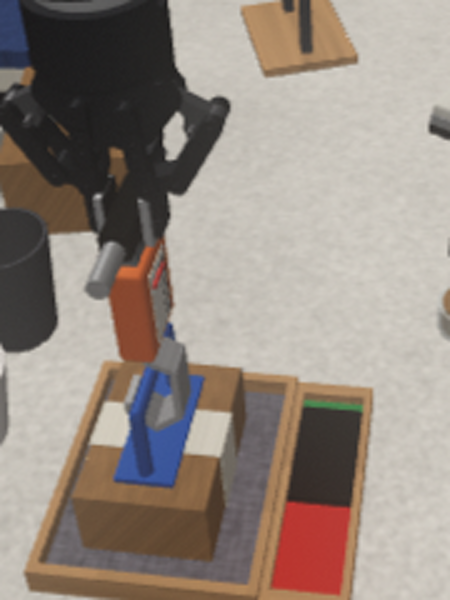

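The parcel stands flat on the felt inside the rim, with plate height 67 mm as expected. The bar is free inside the hook's mouth. Backing out.

Call:
{"api": "servo_tool", "payload": {"deltas": "0 0.3 0 0 0 0 255; 0 0.7 0 0 0 0 255; 0 1 0 0 0 0 255; 0 1 0 0 0 0 255; 0 1.2 0 0 0 0 255; 0 1.5 0 0 0 0 255; 0 1.5 0 0 0 0 255; 0 1.3 0 0 0 0 255"}}

```text
clock: 17.57
eef_pos: [0.5196, 0.3244, 0.2416]
tcp_rot: [-2.171, 2.269, 0.0]
contact_force: [-0.9, 0.9, -1.2]
gripper_width: 0.0188
grasp_force: 59.2
```

Run:
```python
from h import *
st(); s=manip.read_state(); p=np.array([.5889,-.2916])-.10*np.array([.9477,.3193]); print(p)
plan(.49,-.1,.2435,10,14); 
q=np.array([.49,-.1,.2435]); a=np.radians(10); T=R.from_matrix(np.c_[[np.sin(a),-np.cos(a),0],[-np.cos(a),-np.sin(a),0],[0,0,-1]])
plan(p[0],p[1],.2435,18.6,8,(q,T))
```

```text
t 17.57 pos [0.5196 0.3244 0.2416] psi -2.51 zax [ 8.e-04  1.e-03 -1.e+00] F [-0.92  0.86 -1.24] w 0.0188 g 59.2 j [ 0.88  0.07  0.14 -0.   -1.63 -0.93]
[ 0.49413 -0.32353]
3.04 0.08 -0.02 -0.000 0.000 -0.016
3.04 0.13 -0.02 -0.000 0.000 -0.016
3.03 0.17 -0.02 -0.000 0.000 -0.016
3.03 0.22 -0.02 -0.000 0.000 -0.016
3.03 0.27 -0.02 -0.000 0.000 -0.016
3.02 0.32 -0.02 -0.000 0.000 -0.016
3.02 0.36 -0.02 -0.000 0.000 -0.016
3.01 0.41 -0.02 -0.000 0.000 -0.016
3.00 0.46 -0.01 -0.000 0.000 -0.016
3.00 0.50 -0.01 -0.000 0.000 -0.016
2.99 0.55 -0.01 -0.000 0.000 -0.016
2.98 0.60 -0.01 -0.000 0.000 -0.016
2.97 0.64 -0.01 -0.000 0.000 -0.016
2.96 0.69 -0.01 -0.000 0.000 -0.016
2.76 0.43 0.00 0.000 0.000 -0.019
2.75 0.49 0.00 0.000 0.000 -0.019
2.74 0.54 0.00 0.000 0.000 -0.019
2.73 0.59 0.00 0.000 0.000 -0.019
2.72 0.64 0.00 0.000 0.000 -0.019
2.71 0.69 0.00 0.000 0.000 -0.019
2.69 0.74 0.00 0.000 0.000 -0.019
2.68 0.79 0.00 0.000 0.000 -0.019
```

Call:
{"api": "servo_tool", "payload": {"deltas": "1 0.1 0 0 0 -0.01 255; 2 0.1 0 0 0 -0.015 255; 3 0.2 0 0 0 -0.016 255; 3 0.2 0 0 0 -0.016 255; 3 0.3 0 0 0 -0.016 255; 3 0.3 0 0 0 -0.016 255; 3 0.3 0 0 0 -0.016 255; 3 0.4 0 0 0 -0.016 255"}}

```text
clock: 18.23
eef_pos: [0.504, 0.1124, 0.2415]
tcp_rot: [-2.306, 2.132, -0.001]
contact_force: [2.0, -0.5, -1.9]
gripper_width: 0.0189
grasp_force: 59.1
```

Call:
{"api": "servo_tool", "payload": {"deltas": "3 0.4 0 0 0 -0.016 255; 3 0.4 0 0 0 -0.016 255; 3 0.5 0 0 0 -0.016 255; 3 0.5 0 0 0 -0.016 255; 3 0.5 0 0 0 -0.016 255; 3 0.5 0 0 0 -0.016 255; 3 0.6 0 0 0 -0.016 255; 3 0.6 0 0 0 -0.016 255"}}

```text
clock: 18.9
eef_pos: [0.4961, -0.1309, 0.2416]
tcp_rot: [-2.437, 1.98, -0.002]
contact_force: [1.1, 0.0, -2.6]
gripper_width: 0.0188
grasp_force: 59.2
```

Call:
{"api": "servo_tool", "payload": {"deltas": "2.8 0.6 0 0 0 -0.018 255; 2.8 0.6 0 0 0 -0.018 255; 2.7 0.6 0 0 0 -0.018 255; 2.5 0.6 0 0 0 -0.018 255; 1.5 0.4 0 0 0 -0.018 255; 0.7 0.2 0 0 0 -0.018 255; 0 0 0 0 0 0 255; 0 0 0 0 0 0 255"}}

```text
clock: 19.57
eef_pos: [0.4981, -0.2629, 0.241]
tcp_rot: [-2.539, 1.85, -0.0]
contact_force: [-0.7, 0.2, -1.7]
gripper_width: 0.0186
grasp_force: 59.2
```

Run:
```python
from h import *
st(); f=plan(.49413,-.32353,.2435,18.6,4); plan(.5889,-.2916,.2435,18.6,8,f)
```

```text
t 19.57 pos [ 0.4981 -0.2629  0.241 ] psi 17.86 zax [ 4.e-04  1.e-04 -1.e+00] F [-0.73  0.22 -1.69] w 0.0186 g 59.2 j [-0.13 -0.06  0.01 -0.   -1.63  0.44]
1.41 0.56 -0.06 -0.000 -0.000 -0.003
1.41 0.57 -0.06 -0.000 -0.000 -0.003
1.41 0.57 -0.06 -0.000 -0.000 -0.003
1.41 0.57 -0.06 -0.000 -0.000 -0.003
-0.00 -1.25 0.00 0.000 0.000 0.000
-0.00 -1.25 0.00 0.000 0.000 0.000
-0.00 -1.25 0.00 0.000 0.000 0.000
-0.00 -1.25 0.00 0.000 0.000 0.000
-0.00 -1.25 0.00 0.000 0.000 0.000
-0.00 -1.25 0.00 0.000 0.000 0.000
-0.00 -1.25 0.00 0.000 0.000 0.000
-0.00 -1.25 0.00 0.000 0.000 0.000
```

Call:
{"api": "servo_tool", "payload": {"deltas": "0.8 0.3 0 0 0 -0.003 255; 1.4 0.5 -0.1 0 0 -0.003 255; 1.4 0.6 -0.1 0 0 -0.003 255; 1.2 0.5 0 0 0 -0.003 255; 0.6 0.3 0 0 0 0 255; 0.2 0 0 0 0 0 255; 0 0 0 0 0 0 255; 0 0 0 0 0 0 255"}}

```text
clock: 20.23
eef_pos: [0.4953, -0.3221, 0.2428]
tcp_rot: [-2.552, 1.832, 0.0]
contact_force: [0.1, -0.9, -2.0]
gripper_width: 0.0188
grasp_force: 59.2
```

Call:
{"api": "servo_tool", "payload": {"deltas": "0 -0.6 0 0 0 0 255; 0 -1.2 0 0 0 0 255; 0 -1.6 0 0 0 0 255; 0 -1.8 0 0 0 0 255; 0 -1.8 0 0 0 0 255; 0 -1.3 0 0 0 0 255; 0 -0.9 0 0 0 0 255; 0 -0.5 0 0 0 0 255"}}

```text
clock: 20.9
eef_pos: [0.5885, -0.2905, 0.242]
tcp_rot: [2.553, -1.831, -0.002]
contact_force: [-0.0, -0.5, -3.0]
gripper_width: 0.0193
grasp_force: 59.2
```

Call:
{"api": "servo_tool", "payload": {"deltas": "0 0 0 0 0 0 255; 0 0 0 0 0 0 255; 0 0 0 0 0 0 255"}}

```text
clock: 21.15
eef_pos: [0.5867, -0.2919, 0.2431]
tcp_rot: [-2.551, 1.833, -0.0]
contact_force: [-0.4, -0.6, -1.8]
gripper_width: 0.0189
grasp_force: 59.2
```

Run:
```python
from h import *
st(); plan(.5889,-.2916,.199,18.6,1)
```

```text
t 21.15 pos [ 0.5867 -0.2919  0.2431] psi 18.6 zax [ 2.e-04 -1.e-04 -1.e+00] F [-0.39 -0.57 -1.82] w 0.0189 g 59.2 j [-0.16  0.19  0.27  0.   -1.65  0.48]
0.04 -0.22 4.41 -0.000 -0.000 0.000
```

Call:
{"api": "servo_tool", "payload": {"deltas": "0 -0.1 0.4 0 0 0 255; 0 -0.1 0.8 0 0 0 255; 0 0 0.9 0 0 0 255; 0 0 0.8 0 0 0 255; 0 0 0.6 0 0 0 255; 0 0 0.4 0 0 0 255; 0 0 0.3 0 0 0 255; 0 0 0.1 0 0 0 255"}}

```text
clock: 21.82
eef_pos: [0.5888, -0.291, 0.1991]
tcp_rot: [2.551, -1.833, -0.001]
contact_force: [0.1, 0.2, -2.3]
gripper_width: 0.0191
grasp_force: 59.2
```

Call:
{"api": "servo_tool", "payload": {"deltas": "0 0 0.1 0 0 0 255; 0 0 0 0 0 0 255; 0 0 0 0 0 0 255", "force": 20}}

```text
clock: 22.07
eef_pos: [0.5891, -0.2911, 0.1992]
tcp_rot: [-2.551, 1.833, -0.001]
contact_force: [-0.2, 0.3, -2.2]
gripper_width: 0.0191
grasp_force: 59.2
```

Run:
```python
from h import *
st(); plan(.5889,-.2916,.199,18.6,1)
```

```text
t 22.07 pos [ 0.5891 -0.2911  0.1992] psi 18.62 zax [ 6.e-04 -2.e-04 -1.e+00] F [-0.18  0.35 -2.24] w 0.0191 g 59.2 j [-0.16  0.19  0.19  0.   -1.57  0.48]
0.04 0.03 0.02 -0.001 -0.000 0.000
```

Call:
{"api": "servo_tool", "payload": {"deltas": "0 0 0.1 0 0 0 255; 0 0 0.1 0 0 0 255; 0 0 0 0 0 0 255; 0 0 0 0 0 0 255"}}

```text
clock: 22.4
eef_pos: [0.589, -0.2914, 0.1985]
tcp_rot: [2.552, -1.833, 0.003]
contact_force: [-3.2, 1.0, 5.9]
gripper_width: 0.0188
grasp_force: 60.2
```

Call:
{"api": "servo_tool", "payload": {"deltas": "0 0 0.1 0 0 0 255; 0 0 0.1 0 0 0 255; 0 0 0 0 0 0 255; 0 0 0 0 0 0 255"}}

```text
clock: 22.73
eef_pos: [0.589, -0.2915, 0.1984]
tcp_rot: [-2.552, 1.832, -0.006]
contact_force: [-6.2, 3.3, 11.1]
gripper_width: 0.0188
grasp_force: 61.1
```

Call:
{"api": "servo_tool", "payload": {"deltas": "0 0 -0.2 0 0 0 255; 0 0 0 0 0 0 255; 0 0 0 0 0 0 185; 0 0 0 0 0 0 175; 0 0 0 0 0 0 160; 0 0 0 0 0 0 130; 0 0 0 0 0 0 80; 0 0 0 0 0 0 0"}}

```text
clock: 23.4
eef_pos: [0.589, -0.291, 0.1964]
tcp_rot: [2.552, -1.833, -0.001]
contact_force: [-0.0, 0.5, -0.4]
gripper_width: 0.0646
grasp_force: 0.0
```

Call:
{"api": "servo_tool", "payload": {"deltas": "0 0 0 0 0 0 0; 0 0 0 0 0 0 0; 0 0 0 0 0 0 0; 0 0 0 0 0 0 0; 0 0 -0.4 0 0 0 0; 0 0 -1 0 0 0 0; 0 0 -1 0 0 0 0; 0 0 -1.5 0 0 0 0"}}

```text
clock: 24.07
eef_pos: [0.5888, -0.291, 0.2365]
tcp_rot: [2.551, -1.833, -0.001]
contact_force: [0.5, -0.8, -0.4]
gripper_width: 0.0853
grasp_force: 0.0
```

Call:
{"api": "servo_tool", "payload": {"deltas": "0 0 -2 0 0 0 0; 0 0 -2 0 0 0 0; 0 0 -2 0 0 0 0; 0 0 -1 0 0 0 0; 0 0 0 0 0 0 0; 0 0 0 0 0 0 0"}}

```text
clock: 24.57
eef_pos: [0.5892, -0.291, 0.3061]
tcp_rot: [-2.551, 1.832, -0.001]
contact_force: [1.0, -0.1, -0.5]
gripper_width: 0.0854
grasp_force: 0.0
```

Run:
```python
from h import *
st(); a,d=save('side','side6.png'); c=cloud('side',d)
m=(d>0)&(abs(c[...,0]-.5885)<.08)&(abs(c[...,1]+.292)<.08)&(c[...,2]>.2)&(c[...,2]<.232); P=c[m]; print(len(P),cv2.minAreaRect((P[:,:2]*1000).astype(np.float32)),P[:,2].max(),np.median(P[:,2]))
m=(d>0)&(abs(c[...,0]-.5885)<.05)&(abs(c[...,1]+.292)<.05)&(c[...,2]<.1)&(c[...,2]>.02); P=c[m]; print(cv2.minAreaRect((P[:,:2]*1000).astype(np.float32)))
z=np.load('pics/side0.npz')['p']
cv2.imwrite('pics/c6.png',cv2.resize(np.hstack([z[105:215,225:320,::-1],a[105:215,225:320,::-1]]),(800,463),interpolation=cv2.INTER_CUBIC))
f=plan(.5,-.05,.29,0,10); plan(.499,.2655,.12,0,12,f)
```

```text
t 24.57 pos [ 0.5892 -0.291   0.3061] psi 18.63 zax [ 1.1e-03  3.0e-04 -1.0e+00] F [ 1.05 -0.11 -0.49] w 0.0854 g 0.0 j [-0.16  0.22  0.42 -0.   -1.77  0.48]
241 ((590.0567016601562, -290.7544250488281), (39.320316314697266, 127.8900375366211), 20.232154846191406) 0.22627992254675028 0.21970766129691627
((594.0789794921875, -290.84527587890625), (38.126991271972656, 108.24805450439453), 32.01728820800781)
-2.57 0.07 0.15 0.000 0.000 0.033
-2.56 0.16 0.15 0.000 0.000 0.033
-2.56 0.24 0.15 0.000 0.000 0.033
-2.55 0.32 0.15 0.000 0.000 0.033
-2.53 0.41 0.15 0.000 0.000 0.033
-2.52 0.49 0.15 0.000 0.000 0.033
-2.50 0.57 0.15 0.000 0.000 0.033
-2.48 0.65 0.15 0.000 0.000 0.033
-2.46 0.73 0.15 0.000 0.000 0.033
-2.44 0.81 0.15 0.000 0.000 0.033
-2.63 0.01 1.42 0.000 0.000 0.000
-2.63 0.01 1.42 0.000 0.000 0.000
-2.63 0.01 1.42 0.000 0.000 0.000
-2.63 0.01 1.42 0.000 0.000 0.000
-2.63 0.01 1.42 0.000 0.000 0.000
-2.63 0.01 1.42 0.000 0.000 0.000
-2.63 0.01 1.42 0.000 0.000 0.000
-2.63 0.01 1.42 0.000 0.000 0.000
-2.63 0.01 1.42 0.000 0.000 0.000
-2.63 0.01 1.42 0.000 0.000 0.000
-2.63 0.01 1.42 0.000 0.000 0.000
-2.63 0.01 1.42 0.000 0.000 0.000
```

View pics/c6.png

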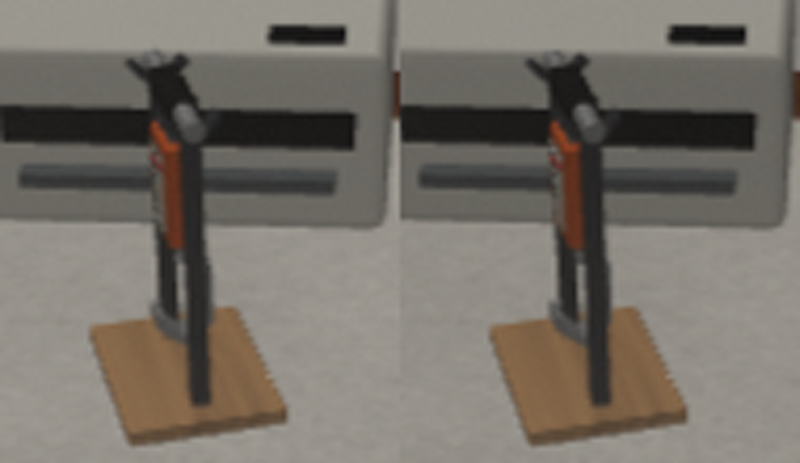

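The scale hangs in both notches exactly as at the start (left is before, right is now). Going to the slider with the fingers shut.

Call:
{"api": "servo_tool", "payload": {"deltas": "-1.3 0 0 0 0 0.02 100; -2.6 0.2 0 0 0 0.033 200; -2.6 0.2 0 0 0 0.033 255; -2.6 0.3 0.2 0 0 0.033 255; -2.6 0.4 0.2 0 0 0.033 255; -2.5 0.5 0.2 0 0 0.033 255; -2.5 0.6 0.2 0 0 0.033 255; -2.5 0.6 0.2 0 0 0.033 255", "force": 30}}

```text
clock: 25.28
eef_pos: [0.5195, -0.1079, 0.2939]
tcp_rot: [2.299, -2.139, -0.003]
contact_force: [-0.1, 0.3, 0.9]
gripper_width: -0.0002
grasp_force: 0.0
```

Call:
{"api": "servo_tool", "payload": {"deltas": "-2.5 0.7 0.2 0 0 0.033 255; -2.5 0.7 0.2 0 0 0.033 255; -2.6 0 1.4 0 0 0 255; -2.6 0 1.4 0 0 0 255; -2.6 0 1.4 0 0 0 255; -2.6 0 1.4 0 0 0 255; -2.6 0 1.4 0 0 0 255; -2.6 0 1.4 0 0 0 255"}}

```text
clock: 25.95
eef_pos: [0.5015, 0.0972, 0.2055]
tcp_rot: [2.229, -2.211, -0.002]
contact_force: [-0.4, -0.6, -1.3]
gripper_width: 0.0003
grasp_force: 0.0
```

Call:
{"api": "servo_tool", "payload": {"deltas": "-2.6 0 1.4 0 0 0 255; -2.6 0 1.4 0 0 0 255; -2.6 0 1.4 0 0 0 255; -2.6 0 1.4 0 0 0 255; -2.3 0 1 0 0 0 255; -1 0 0.6 0 0 0 255; 0 0 0 0 0 0 255; 0 0 0 0 0 0 255"}}

```text
clock: 26.62
eef_pos: [0.5008, 0.2328, 0.1347]
tcp_rot: [2.229, -2.21, -0.0]
contact_force: [0.3, -0.3, 0.7]
gripper_width: 0.0001
grasp_force: 0.0
```

Run:
```python
from h import *
st(); plan(.499,.293,.025,-1.4,5)
```

```text
t 26.62 pos [0.5008 0.2328 0.1347] psi 0.5 zax [-0.0017 -0.0016 -1.    ] F [ 0.28 -0.27  0.71] w 0.0001 g 0.0 j [ 0.8  -0.07 -0.2  -0.   -1.44 -0.79]
-1.21 0.02 2.19 0.000 -0.000 0.007
-1.21 0.03 2.19 0.000 -0.000 0.007
-1.21 0.04 2.19 0.000 -0.000 0.007
-1.21 0.05 2.19 0.000 -0.000 0.007
-1.20 0.06 2.19 0.000 -0.000 0.007
```

Call:
{"api": "servo_tool", "payload": {"deltas": "-1 0 1.5 0 0 0.01 255; -1.3 0.1 2 0 0 0.01 255; -1.3 0.1 2.2 0 0 0.01 255; -1.3 0 2.2 0 0 0.005 255; -1.1 0 1.5 0 0 0 255; 0 0 1 0 0 0 255; 0 0 0.3 0 0 0 255; 0 0 0 0 0 0 255"}}

```text
clock: 27.28
eef_pos: [0.5002, 0.292, 0.0287]
tcp_rot: [2.19, -2.251, 0.0]
contact_force: [0.3, 0.4, 0.9]
gripper_width: -0.0001
grasp_force: 0.0
```

Call:
{"api": "servo_tool", "payload": {"deltas": "0 0 0.3 0 0 0 255; 0 0 0.2 0 0 0 255; 0 0 0.2 0 0 0 255; 0 0 0.1 0 0 0 255; 0 0 0 0 0 0 255"}}

```text
clock: 27.7
eef_pos: [0.5, 0.293, 0.0209]
tcp_rot: [-2.191, 2.251, 0.0]
contact_force: [-0.2, -0.6, 0.7]
gripper_width: 0.0001
grasp_force: 0.0
```

Run:
```python
from h import *
st(); plan(.499,.293,.016,-1.4,1)
```

```text
t 27.7 pos [0.5    0.293  0.0209] psi -1.56 zax [-1.e-04  2.e-04 -1.e+00] F [-0.17 -0.63  0.69] w 0.0001 g 0.0 j [ 0.88  0.06 -0.28 -0.   -1.23 -0.9 ]
0.01 0.10 0.49 0.000 0.000 -0.003
```

Call:
{"api": "servo_tool", "payload": {"deltas": "0 0 0.2 0 0 0 255; 0 0 0.2 0 0 0 255; 0 0 0.1 0 0 0 255; 0 0 0.1 0 0 0 255; 0 0 0.1 0 0 0 255; 0 0 0 0 0 0 255; 0 0 0 0 0 0 255"}}

```text
clock: 28.28
eef_pos: [0.5002, 0.2938, 0.0161]
tcp_rot: [-2.191, 2.249, -0.0]
contact_force: [-6.5, -1.3, 12.2]
gripper_width: -0.0
grasp_force: 5.9
```

Call:
{"api": "servo_tool", "payload": {"deltas": "-0.2 0 0 0 0 0 255; -0.4 0 0 0 0 0 255; -0.5 0 0 0 0 0 255; -0.5 0 0 0 0 0 255; -0.5 0 0 0 0 0 255; -0.5 0 0 0 0 0 255; -0.5 0 0 0 0 0 255; -0.5 0 0 0 0 0 255"}}

```text
clock: 28.95
eef_pos: [0.5011, 0.33, 0.0161]
tcp_rot: [-2.191, 2.249, -0.0]
contact_force: [-6.5, -0.5, 11.9]
gripper_width: -0.0
grasp_force: 5.7
```

```bash
cat >> h.py <<'E'
def strip(tag):
    for n in('side','top'):
        p,d=save(n,n+tag+'.png'); c=cloud(n,d); hsv=cv2.cvtColor(p,cv2.COLOR_RGB2HSV); h,s,v=hsv[...,0],hsv[...,1],hsv[...,2]
        T=(d>0)&(c[...,0]>.485)&(c[...,0]<.515)&(c[...,1]>.22)&(c[...,1]<.42)&(c[...,2]<.022)&(c[...,2]>0)
        for nm,m in(('dark',(v<45)&(s<90)),('red',((h<5)|(h>175))&(s>150)),('green',(h>45)&(h<80)&(s>100))):
            P=c[T&m]; print(n,nm,len(P),np.round([np.percentile(P[:,1],[2,98])*1000],1) if len(P)>3 else '')
E
python3 - <<'E'
from h import *
st(); strip('7')
E
```

```text
t 28.95 pos [0.5011 0.33   0.0161] psi -1.5 zax [ 1.e-03  8.e-04 -1.e+00] F [-6.46 -0.49 11.89] w -0.0 g 5.7 j [ 0.92  0.12 -0.23  0.   -1.22 -0.94]
side dark 0 
side red 282 [[369.1 395.1]]
side green 4 [[277.1 282.1]]
top dark 104 [[294.7 324.6]]
top red 0 
top green 187 [[247.8 292.7]]
```

Call:
{"api": "servo_tool", "payload": {"deltas": "-0.5 0 0 0 0 0 255; -0.5 0 0 0 0 0 255; -0.5 0 0 0 0 0 255; -0.5 0 0 0 0 0 255; -0.5 0 0 0 0 0 255; -0.4 0 0 0 0 0 255; -0.4 0 0 0 0 0 255; -0.3 0 0 0 0 0 255"}}

```text
clock: 29.72
eef_pos: [0.5028, 0.3641, 0.0161]
tcp_rot: [2.191, -2.25, 0.005]
contact_force: [-1.9, -8.0, 10.7]
gripper_width: -0.0001
grasp_force: 5.5
```

Call:
{"api": "servo_tool", "payload": {"deltas": "-0.2 0 0 0 0 0 255; -0.2 0 0 0 0 0 255; 0 0 0 0 0 0 255"}}

```text
clock: 29.97
eef_pos: [0.5033, 0.368, 0.0161]
tcp_rot: [2.191, -2.251, 0.005]
contact_force: [-1.2, -6.9, 10.6]
gripper_width: 0.0002
grasp_force: 5.2
```

Run:
```python
from h import *
st(); strip('8')
```

```text
t 29.97 pos [0.5033 0.368  0.0161] psi -1.54 zax [ 0.0022 -0.0023 -1.    ] F [-1.16 -6.92 10.6 ] w 0.0002 g 5.2 j [ 0.95  0.18 -0.16  0.   -1.23 -0.98]
side dark 19 [[324.6 386.8]]
side red 0 
side green 0 
top dark 145 [[323.4 366.9]]
top red 0 
top green 288 [[247.7 321.4]]
```

The fingertips now slip at the end stop, no red shows, and green runs from 248 to 321 mm. Lifting off.

Call:
{"api": "servo_tool", "payload": {"deltas": "0 0 -0.5 0 0 0 255; 0 0 -1 0 0 0 255; 0 0 -2 0 0 0 255; 0 0 -3 0 0 0 255; 0 0 -3 0 0 0 255; 0 0 -3 0 0 0 255; 0 0 -3 0 0 0 255; 0 0 -2 0 0 0 255"}}

```text
clock: 30.73
eef_pos: [0.5026, 0.3697, 0.1931]
tcp_rot: [-2.189, 2.248, 0.0]
contact_force: [0.2, 0.4, 0.8]
gripper_width: -0.0003
grasp_force: 0.0
```

Call:
{"api": "servo_tool", "payload": {"deltas": "0 2 -2 0 0 0 255; 0 3 -1 0 0 0 255; 0 3 0 0 0 0 255; 0 3 0 0 0 0 255; 0 2 0 0 0 0 255; 0 1 0 0 0 0 255; 0 0 0 0 0 0 255; 0 0 0 0 0 0 255"}}

```text
clock: 31.4
eef_pos: [0.3621, 0.3732, 0.2194]
tcp_rot: [-2.192, 2.249, 0.001]
contact_force: [0.4, -0.1, -0.1]
gripper_width: 0.0001
grasp_force: 0.0
```

Run:
```python
from h import *
st(); strip('9')
a=np.load('pics/side9.npz')['p']; b=np.load('pics/top9.npz')['p']
cv2.imwrite('pics/c9.png',cv2.resize(np.hstack([a[:,:,::-1],b[:,:,::-1]]),(800,300)))
```

```text
t 31.4 pos [0.3621 0.3732 0.2194] psi -1.48 zax [ 4.e-04  9.e-04 -1.e+00] F [ 0.44 -0.1  -0.05] w 0.0001 g 0.0 j [ 1.19 -0.18 -0.14  0.   -1.6  -1.21]
side dark 267 [[327.7 396.2]]
side red 0 
side green 531 [[246.  314.3]]
top dark 279 [[323.5 395.7]]
top red 0 
top green 286 [[247.8 321.9]]
```

View pics/c9.png

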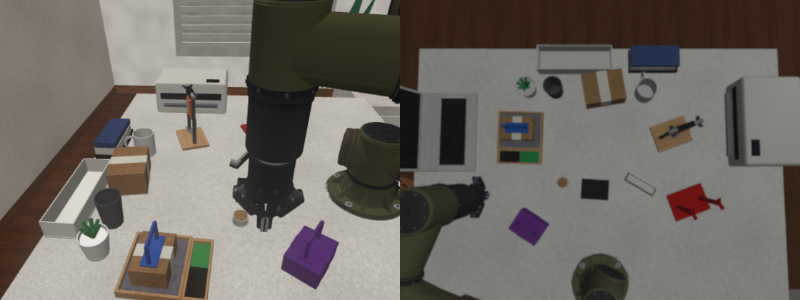

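The parcel is in the tray, the slider shows only green, the scale is on its stand and the other things are unmoved.

```bash
python3 -c "
from workcell import manip
print(manip.sign_off())"
```

```text
the job is handed in; nothing more can be done
None
```

The parcel was weighed on the scale (held still for over 2 s) and set flat in the outgoing tray, the scale is back in both notches of its stand, the slider shows only green, and the job was handed in at 31.4 s.

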